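Feed a carving-wax bar through the saw guide onto its length stop

TASK

The green wax bar is lying in the infeed of the saw guide, ready to be sawn to length. Pick up the wooden push stick and use it to feed the bar along the narrow channel, past the sprung side keeper, until the bar bears on the length stop and its sprung brass button gives by about 3 mm; the wax is brittle, so feel for the stop, push gently, do not drive the button in any deeper than 4 mm or so, and keep the gripper off the bar. Then draw the stick out, lay it on the bench clear of the guide, and leave the bar bearing on the stop and the other things where they are.

Things in the scene. Friction and masses are not known exactly. Their poses are not given: they have to be found in the camera images.
- saw_guide: Saw guide fixed to the bench: wooden base 86 x 262 mm, 12 mm thick (its top is the channel floor), with two aluminium fences. Origin on the bench under the middle of the channel; z up, +y the feed direction, x across (+x: plain fence, -x: keeper side). Along its y: base -136 to +127 mm, bevelled at the infeed end; infeed between low rails, 28 mm apart and 10 mm high, -124 to -65 mm; saw slot at +50 mm.
- channel_mouth (a point): Point on the channel floor, midway between the fences, where the narrow channel begins (y = -40 mm in the guide; same axes). From here the fences run 159 mm on in +y, 22 mm apart and 26 mm high. A flared lead-in of the same height widens over the 20 mm before it. The fingers do not fit into the channel; the stick does.
- keeper (a point): Point on the channel floor beside the middle of the keeper (y = 0 in the guide): a white shoe in the -x fence, sloped lead-in from 18 to 2 mm before this point. Its spring presses the bar to the other fence with about 4 N. Passing the slope the bar's leading end meets a bump of a few N; then the bar slides with a steady drag of about 3 to 6 N, which also holds it where it is left.
- stop_button (a joint): Travel (m) of the sprung brass button, 14 mm across, that faces the bar on the length stop (metal block with thumbscrew on top of the channel). 0 free, grows as the bar presses it, 0.006 end of travel; spring 1 N + 1.8 N per mm. The last user clamped the stop so that the button's free face is anywhere from 58 to 88 mm beyond point keeper in +y; not measured: find it by feel.
- bar_centre (a point): Centre of the loose green carving-wax bar, 20 x 100 x 20 mm, about 50 g. Its y axis runs along it, in the feed direction: leading end at +50 mm, tail (which the stick pushes) at -50 mm; underside 10 mm below. It starts flat on the channel floor, leading end in the flared mouth, tail sticking out of the infeed.
- wax_bar: The same bar; origin at the centre of its underside.
- stick_handle (a point): Middle of the handle of the loose pale wooden push stick (60 g), 17 mm above its sole. The stick, 14 mm wide (x) and 170 mm long (y), stands on its flat sole. From this point the handle, 34 mm high, reaches from y = -35 to +28 mm; then the top slopes to a shank 16 mm high that ends in a rubber-faced nose at y = +135 mm, cut away 2.5 mm below. It balances about 15 mm ahead of this point.
- push_stick: The same push stick; origin on the sole, half-way along its length (nose at y = +85 mm, middle of the handle at y = -50 mm).
- caliper: Bystander: steel vernier caliper, 63 x 170 x 9 mm, behind the guide. Origin at the centre of its underside, y along its beam.
- aluminium_tin: Bystander: round aluminium tin, 50 mm across, 25 mm high. Origin at the centre of its underside.
- loupe: Bystander: small black and silver folding loupe, 26 x 60 x 15 mm. Origin at the centre of its underside.
- square_file: Bystander: file with a red handle, 243 mm long. Origin at the centre of its underside.
- brass_brush: Bystander: brass wire brush with a wooden stock, 190 mm long. Origin at the centre of its underside.
Not all that is in view belongs to the job. Of the things that look like the push_stick, the larger one is meant.

How it is judged:
By the outcome, as a careful person would: the job done as asked, in the order asked, and still so for the second after the job is handed in, with the robot touching nothing.
It also fails if it takes over 48 s, if anything falls off the work surface, if the arm or the gripper's body presses on something with over 40 N, if the wrist force passes 120 N, or if a joint passes its speed limit or range.

ROBOT

A 6-joint arm with a two-finger parallel gripper is mounted at the origin on a cart in front of the work surface, level with it; the furniture and walls round the work are solid. World frame = base frame: x ahead of the robot, y to its left, z up, the work surface at z = 0. Lengths are in m, angles in rad, forces in N, time in s.
With the tool pointing down it reaches from about 0.4 to 0.825 m from the base axis. Payload 7 kg.
Tool frame: the origin (TCP) lies between the finger pads; the fingertips stand 8 mm ahead of it and the grasp point (between the pads) lies 11 mm behind it (arm.finger_overhang is the distance from the TCP to the fingertips, in m); z points along the fingers, y is the line along which they close (so a half turn about z gives the same grasp; the last joint's range is limited). The gripper opens to 88 mm and grips with 3 to 60 N. Pads are 19 mm wide; open, the fingers measure 130 mm over their backs; the gripper's body (78 mm by 193 mm) begins 47 mm behind the grasp point.
Start: joints at [-0.957, 0.359, 0.012, 0, -1.224, -0.288], TCP at [0.216, -0.639, 0.199] pointing down, gripper open.
Joint ranges: [-3.07, 3.07], [-1.43, 2.12], [-1.02, 1.25], [-3.03, 1.67], [-3.05, -0], [-3.03, 3.03]. Speed limits (rad/s): [2.39, 2.39, 3.01, 3.14, 3.14, 3.14].

INTERFACE

Orientations are given as [roll, pitch, yaw] about the fixed x, y, z axes, in that order (R = Rz(yaw) Ry(pitch) Rx(roll)).
In Python, from station import arm gives the robot as it stands.
- The arm moves only by the tool move_arm, never from a script. Its argument "rows" is text: rows parted by semicolons, each of 7 numbers parted by spaces: the turn, a rotation vector about the tool's x, y, z in degrees, then the shift along the tool's x, y, z in m, then the finger opening in m, from 0 to 0.0876. A call has 1 to 8 rows; each row shifts and turns the commanded pose from where the row before left it, along the tool's axes as they then stand; what a row does not reach is not made up. A row lasts 1/8 s, in which the tool goes at most 62.5 mm and 10.7 degrees, less where a joint would pass 70% of its speed; a pose out of reach is approached as far as the arm can. A call is refused whole if a number of a shift passes 0.0625 or a number of a turn 10.7, either way. A call with a gripper value outside its range is refused whole. The fingers move at their own pace and stop on an object; "squeeze" is the grip in N (left out, the last holds). Time passes only in rows, so rows that do not move let the fingers close. It gives the time, the measured TCP pose, the force, the opening and the grip force at its end, in the units of the state.
- arm.get_state(): the state, without advancing time (a new reading comes with each control period).
- arm.grab_frame(name): name is "scene" or "top" or "wrist"; returns (picture, depth): 384x512x3 uint8, blue, green, red; 384x512 float32, m along the optical axis (not along the pixel's ray), 0 where there is no reading.
- arm.camera_model(name): a dict with "mtx" (3x3 intrinsics, pixels), "k1" (the pictures are not rectified: a ray, as slopes to the right and down, at radius r is drawn at 1 + k1 r^2 times it, then the intrinsics apply), "camera_from_world" (4x4, takes a point from world to camera coordinates); the wrist camera has in their place "mount" (4x4, takes a point from camera to tool coordinates, whose origin is the TCP and whose axes are the flange's). Camera axes: x right, y down, z forward; pixel columns grow to the right and rows downward; lengths in m; the calibration is good to about 2 mm. A picture is of the moment at which its call begins: read the wrist's pose just before it. camera_model takes no time and is no camera call.
- arm.job_done(): hands the job in; it is judged then, once.
The state is a dict: "t": time; "q": joint angles; "qd": joint speeds; "joint_efforts": joint torques, N m; "eef_pos": TCP position; "ee_rot": TCP orientation; "force": force on the tool from outside, world axes, zero at the start; "moment": the same for the moment, N m; "width": finger opening in m; "gripper_force": force on a finger pad.
Only numpy, scipy, OpenCV 4.12 (cv2) and the standard library are available. Lean on these libraries where they do the work, as an engineer would, in place of code of your own. Each camera call takes 0.05 s, during which the arm holds its last target. There are 200 camera calls.

## Working session

There is one attempt and no reset: what is moved stays moved. The work goes in short steps, Python scripts to look and compute and a tool call to move; the robot and the scene stay as the last step left them, time stands still between calls to the robot, and variables do not carry over. Pictures are saved under pics/ and viewed, at most 10 in all, crops included, and the job is handed in when it is done.

Besides the shell and the picture viewer there is one more tool, called after "Call:" as name(argument=value, ...) on one line, values as JSON. move_arm: Moves the arm, as the interface text tells. Its arguments: {"type":"object","properties":{"rows":{"type":"string"},"squeeze":{"type":"number"}},"required":["rows"]}

```bash
mkdir -p pics; ls
cat > h.py <<'E'
import numpy as np, cv2
from station import arm
from scipy.spatial.transform import Rotation as R
def grab(n,save=None):
    s=arm.get_state(); im,d=arm.grab_frame(n); 
    if save: cv2.imwrite('pics/'+save,im)
    m=arm.camera_model(n)
    if n=='wrist':
        T=np.eye(4);T[:3,:3]=R.from_euler('xyz',s['ee_rot']).as_matrix();T[:3,3]=s['eef_pos']
        wc=T@np.array(m['mount'])
    else: wc=np.linalg.inv(np.array(m['camera_from_world']))
    return im,d,np.array(m['mtx']),m['k1'],wc
def rays(px,K,k1):
    px=np.asarray(px,float).reshape(-1,1,2)
    return cv2.undistortPoints(px,K,np.array([k1,0,0,0,0.]))[:,0]
def onplane(px,z,K,k1,wc):
    r=rays(px,K,k1); d=np.c_[r,np.ones(len(r))]@wc[:3,:3].T; o=wc[:3,3]
    return o+d*((z-o[2])/d[:,2])[:,None]
def bydepth(px,dep,K,k1,wc):
    r=rays(px,K,k1); px=np.asarray(px,int).reshape(-1,2); z=dep[px[:,1],px[:,0]]
    return np.c_[r,np.ones(len(r))]*z[:,None]@wc[:3,:3].T+wc[:3,3]
E
python3 - <<'E'
from h import *
s=arm.get_state();print(s)
for n in('scene','top'):
    im,d,K,k1,wc=grab(n,n+'.png');np.savez(n+'.npz',im=im,d=d,K=K,k1=k1,wc=wc);print(n,K,k1,wc.round(3))
E
```

```text
pics
{'t': 0.0, 'q': array([-9.56908978e-01,  3.59396931e-01,  1.10653985e-02, -3.65505650e-04,
       -1.22407497e+00, -2.88107506e-01]), 'qd': array([-0.00060761, -0.00222386, -0.00047799, -0.0001918 , -0.00115265,
        0.00081764]), 'joint_efforts': array([ 2.29201636e-03, -5.82713521e+01,  2.93057370e+01,  6.99725837e+00,
        6.87906679e-03, -1.13666247e-04]), 'eef_pos': array([ 0.21584735, -0.63900323,  0.19811629]), 'ee_rot': array([ 3.13995120e+00, -1.28124636e-04, -2.81593719e+00]), 'force': array([ 0.14501912, -0.08885869,  0.57520569]), 'moment': array([-0.0049665 ,  0.04014445,  0.04063674]), 'gripper_force': 0.0, 'width': 0.08775454852218036}
scene [[458.7093921    0.         256.50544895]
 [  0.         458.7093921  198.33429961]
 [  0.           0.           1.        ]] -0.0991275244293501 [[ 0.558 -0.599  0.574 -0.273]
 [-0.83  -0.399  0.391 -0.657]
 [-0.005 -0.694 -0.72   1.05 ]
 [ 0.     0.     0.     1.   ]]
top [[393.16324925   0.         252.11749179]
 [  0.         393.16324925 182.57454069]
 [  0.           0.           1.        ]] -0.022898925845392926 [[-0.    -0.985  0.17   0.315]
 [-1.     0.004  0.024 -0.13 ]
 [-0.025 -0.17  -0.985  1.179]
 [ 0.     0.     0.     1.   ]]
```

View pics/scene.png

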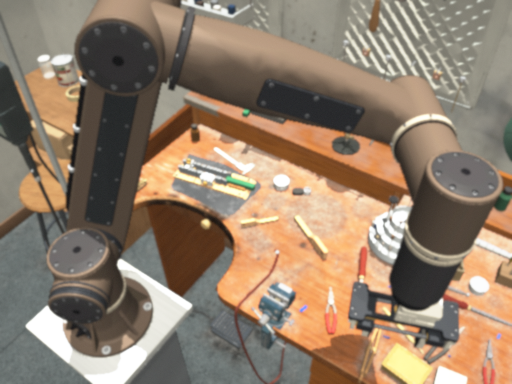

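View pics/top.png

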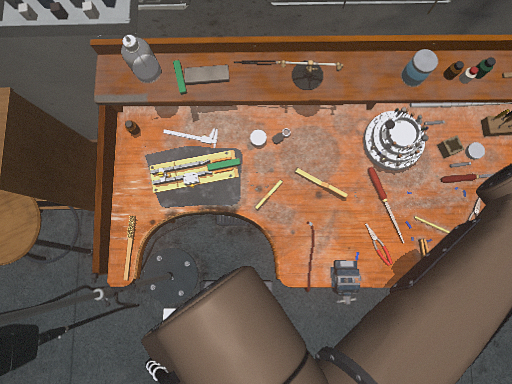

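The scene shows the guide at top (195,175), with the green bar at its right end (225,163), so the feed runs to the left. There are two stick-like things in the top view: A at (321,183), long, and B at (268,194), short. A fits "the larger one", and I'll confirm that in a crop.

Run:
```python
from h import *
D=np.load('top.npz');im=D['im']
a=cv2.resize(im[135:215,140:250],None,fx=7,fy=7,interpolation=cv2.INTER_CUBIC)[:, :770]
b=cv2.resize(im[155:220,245:355],None,fx=7,fy=7,interpolation=cv2.INTER_CUBIC)
cv2.imwrite('pics/ca.png',a);cv2.imwrite('pics/cb.png',b)
K,k1,wc=D['K'],float(D['k1']),D['wc']
hsv=cv2.cvtColor(im,cv2.COLOR_BGR2HSV)
for nm,lo,hi,z in(('yel',(20,80,130),(34,255,255),.016),('green',(40,80,40),(85,255,255),.032)):
    m=cv2.inRange(hsv,lo,hi)
    for c in cv2.findContours(m,0,2)[0]:
        if cv2.contourArea(c)>40 and 120<c[:,0,1].mean()<250:
            bx=cv2.boxPoints(cv2.minAreaRect(c)); P=onplane(bx,z,K,k1,wc)
            l=[np.linalg.norm(P[i]-P[i+1])*1e3 for i in(0,1)]
            print(nm,bx.mean(0).round(1),P.mean(0).round(3),np.round(l),P[:,:2].round(3).tolist(), bydepth([c[:,0].mean(0)],D['d'],K,k1,wc).round(3))
```

```text
yel [431.9 224.3] [ 0.389 -0.628  0.016] [  7. 107.] [[0.409, -0.578], [0.415, -0.581], [0.37, -0.678], [0.363, -0.674]] [[ 0.391 -0.629  0.007]]
yel [337.3 190.4] [ 0.491 -0.355  0.016] [ 9. 58.] [[0.501, -0.328], [0.509, -0.332], [0.48, -0.382], [0.472, -0.378]] [[ 0.489 -0.352  0.032]]
yel [164.1 186.6] [0.504 0.164 0.016] [73. 19.] [[0.512, 0.202], [0.515, 0.129], [0.496, 0.127], [0.493, 0.2]] [[0.505 0.166 0.01 ]]
yel [216.1 175.7] [0.537 0.007 0.016] [109.  27.] [[0.54, 0.064], [0.561, -0.044], [0.534, -0.049], [0.514, 0.058]] [[0.536 0.003 0.01 ]]
yel [308.7 176.2] [ 0.534 -0.271  0.016] [13. 84.] [[0.55, -0.231], [0.561, -0.238], [0.519, -0.31], [0.508, -0.304]] [[ 0.534 -0.273  0.015]]
yel [189.4 171.1] [0.552 0.089 0.016] [109.  13.] [[0.548, 0.144], [0.568, 0.036], [0.555, 0.034], [0.536, 0.141]] [[0.552 0.088 0.013]]
yel [190.4 161.3] [0.582 0.087 0.016] [251.  23.] [[0.57, 0.212], [0.617, -0.034], [0.595, -0.038], [0.547, 0.207]] [[0.589 0.073 0.013]]
green [223.3 163.7] [ 0.57  -0.016  0.032] [96. 18.] [[0.57, 0.033], [0.589, -0.061], [0.571, -0.065], [0.552, 0.03]] [[ 0.571 -0.02   0.031]]
```

View pics/cb.png

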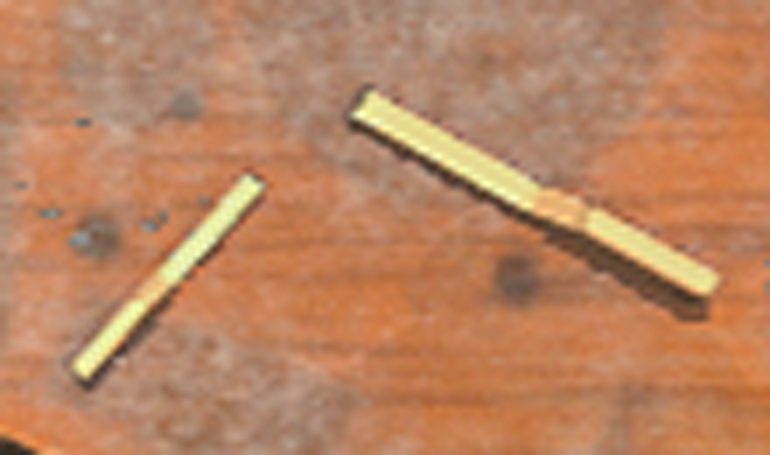

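View pics/ca.png

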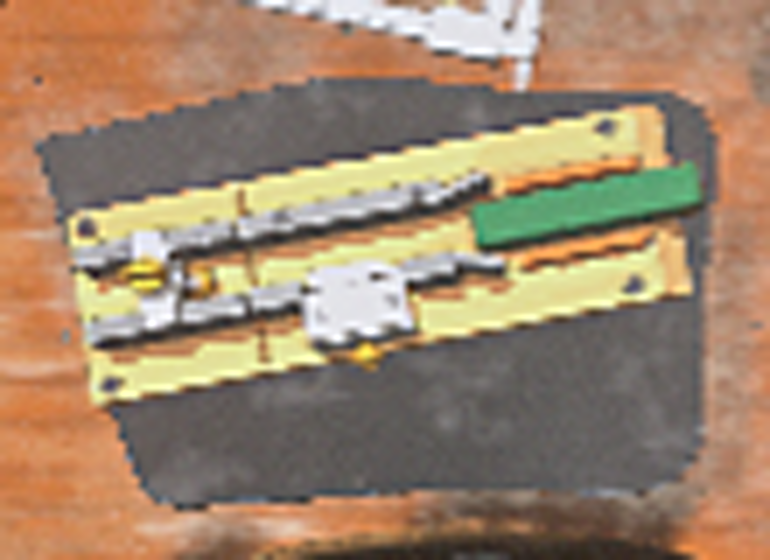

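A at (321,183) is clearly longer (about 170 mm, against about 100 mm for B). Its shank and nose are at the upper left and its handle is at the lower right, past the slope (crop 560,205). That makes it the push stick. In the guide crop the bar lies in the flared mouth, the keeper is on the lower fence and the stop is near the left end. I'll hover over the stick handle first.

```bash
cat >> h.py <<'E'
def go(xyz,yawdeg):
    "shift in present tool axes and tool-z turn to bring the TCP there, pointing down"
    s=arm.get_state(); Rm=R.from_euler('xyz',s['ee_rot']).as_matrix()
    t=R.from_euler('xyz',[np.pi,0,np.radians(yawdeg)]).as_matrix()
    print('shift',(Rm.T@(np.array(xyz)-s['eef_pos'])).round(4),'turn',np.degrees(R.from_matrix(Rm.T@t).as_rotvec()).round(2),'t',s['t'])
E
python3 - <<'E'
from h import *
print(np.array(arm.camera_model('wrist')['mount']).round(3),arm.camera_model('wrist')['mtx'])
D=np.load('top.npz');K,k1,wc=D['K'],float(D['k1']),D['wc']
print(onplane([[258,138],[281,135]],.02,K,k1,wc).round(3))
go([.489,-.353,.2],-120)
E
```

```text
[[ 0.001 -0.969 -0.247  0.065]
 [ 1.     0.001  0.    -0.   ]
 [-0.    -0.247  0.969 -0.187]
 [ 0.     0.     0.     1.   ]] [[292.97188315   0.         258.44938912]
 [  0.         292.97188315 189.65713306]
 [  0.           0.           1.        ]]
[[ 0.653 -0.119  0.02 ]
 [ 0.662 -0.19   0.02 ]]
shift [-0.3503  0.1836 -0.0016] turn [ 8.000e-02  2.000e-02 -4.134e+01] t 0.1
```

Call:
move_arm(rows="0 0 0 -0.05 0.0262 0 0.0876;0 0 0 -0.05 0.0262 0 0.0876;0 0 0 -0.05 0.0262 0 0.0876;0 0 0 -0.05 0.0262 0 0.0876;0 0 0 -0.05 0.0262 0 0.0876;0 0 0 -0.05 0.0262 0 0.0876;0 0 0 -0.05 0.0262 0 0.0876")

```text
t: 0.98
eef_pos: [0.4898, -0.3521, 0.1989]
ee_rot: [3.141, -0.0, -2.816]
force: [1.1, -0.6, -0.1]
width: 0.0877
gripper_force: 0.0
```

Call:
move_arm(rows="0 0 -10.3 0 0 0 0.0876;0 0 -10.3 0 0 0 0.0876;0 0 -10.3 0 0 0 0.0876;0 0 -10.3 0 0 0 0.0876;0 0 0 0 0 0 0.0876;0 0 0 0 0 0 0.0876")

```text
t: 1.72
eef_pos: [0.4888, -0.3537, 0.1989]
ee_rot: [3.141, 0.0, -2.101]
force: [0.3, -0.2, 0.0]
width: 0.0878
gripper_force: 0.0
```

Run:
```python
from h import *
im,d,K,k1,wc=grab('wrist','w1.png')
hsv=cv2.cvtColor(im,cv2.COLOR_BGR2HSV)
m=cv2.inRange(hsv,(15,60,110),(36,255,255))
for c in cv2.findContours(m,0,2)[0]:
    if cv2.contourArea(c)>150:
        bx=cv2.boxPoints(cv2.minAreaRect(c)); 
        for z in(.016,.034):
            P=onplane(bx,z,K,k1,wc)
            e=P[1]-P[0] if np.linalg.norm(P[1]-P[0])>np.linalg.norm(P[2]-P[1]) else P[2]-P[1]
            print(bx.mean(0).round(),z,P.mean(0).round(4),[round(np.linalg.norm(P[i]-P[i+1])*1e3,1) for i in(0,1)],np.degrees(np.arctan2(e[1],e[0])).round(1),P[:,:2].round(4).tolist())
print(arm.get_state()['eef_pos'],arm.get_state()['force'])
```

```text
[313. 282.] 0.016 [ 0.5057 -0.1739  0.016 ] [np.float64(89.6), np.float64(20.5)] 149.9 [[0.5396, -0.2054], [0.4622, -0.1604], [0.4713, -0.1421], [0.5497, -0.1875]]
[313. 282.] 0.034 [ 0.5033 -0.1854  0.034 ] [np.float64(85.2), np.float64(19.5)] 149.9 [[0.5356, -0.2154], [0.4619, -0.1726], [0.4705, -0.1551], [0.5451, -0.1984]]
[ 83. 253.] 0.016 [ 0.7563 -0.3725  0.016 ] [np.float64(13.9), np.float64(68.8)] 54.1 [[0.7421, -0.4036], [0.7299, -0.3971], [0.7702, -0.3414], [0.783, -0.3481]]
[ 83. 253.] 0.034 [ 0.7417 -0.3744  0.034 ] [np.float64(13.2), np.float64(65.4)] 54.1 [[0.7282, -0.4039], [0.7166, -0.3978], [0.7549, -0.3447], [0.767, -0.3512]]
[434. 252.] 0.016 [ 0.3419 -0.1323  0.016 ] [np.float64(15.7), np.float64(71.9)] 68.0 [[0.3351, -0.1695], [0.3215, -0.1617], [0.3484, -0.095], [0.3626, -0.1032]]
[434. 252.] 0.034 [ 0.3475 -0.1459  0.034 ] [np.float64(15.0), np.float64(68.4)] 68.0 [[0.341, -0.1813], [0.328, -0.1738], [0.3537, -0.1104], [0.3672, -0.1181]]
[259. 190.] 0.016 [ 0.5046 -0.3266  0.016 ] [np.float64(14.2), np.float64(121.3)] 60.9 [[0.4811, -0.3829], [0.4687, -0.3759], [0.5277, -0.27], [0.5411, -0.2775]]
[259. 190.] 0.034 [ 0.5023 -0.3307  0.034 ] [np.float64(13.5), np.float64(115.4)] 60.9 [[0.4799, -0.3843], [0.4681, -0.3776], [0.5242, -0.2768], [0.537, -0.284]]
[ 0.48877879 -0.35369083  0.19892681] [-0.76113976 -0.29178565 -0.22049952]
```

View pics/w1.png

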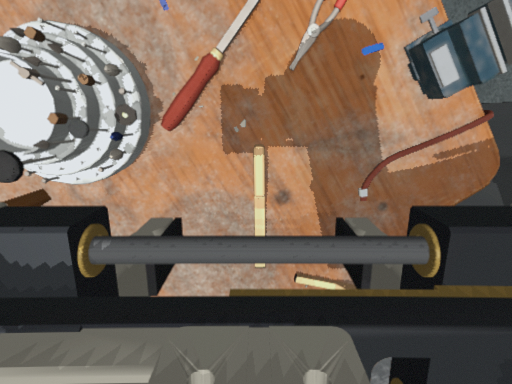

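The wrist view shows the stick handle's end at (259,147) and its slope at about (260,205), lined up with the tool's x axis. The TCP is over the handle, so I descend and grip.

Call:
move_arm(rows="0 0 0 0 0 0.055 0.06;0 0 0 0 0 0.055 0.06;0 0 0 0 0 0.055 0.05;0 0 0 0 0 0.02 0.04;0 0 0 0 0 0 0.03;0 0 0 0 0 0 0.03")

```text
t: 2.52
eef_pos: [0.4898, -0.3541, 0.0152]
ee_rot: [-3.14, 0.0, -2.097]
force: [0.7, 0.0, 0.9]
width: 0.0337
gripper_force: 0.0
```

Call:
move_arm(rows="0 0 0 0 0 0 0;0 0 0 0 0 0 0;0 0 0 0 0 0 0;0 0 0 0 0 0 0;0 0 0 0 0 0 0;0 0 0 0 0 0 0", squeeze=30)

```text
t: 3.28
eef_pos: [0.4889, -0.3537, 0.014]
ee_rot: [3.141, -0.0, -2.097]
force: [0.2, -0.4, 0.4]
width: 0.0006
gripper_force: 0.0
```

Run:
```python
from h import *
im,*_=grab('wrist'); im2,*_=grab('scene'); im3,*_=grab('top')
a=cv2.resize(im[100:300,150:400],(500,400));b=cv2.resize(im2[190:290,210:335],(500,400))
cv2.imwrite('pics/w2.png',np.hstack([a[:, 100:450],b[:, 50:500]]))
```

```text
(no output)
```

View pics/w2.png

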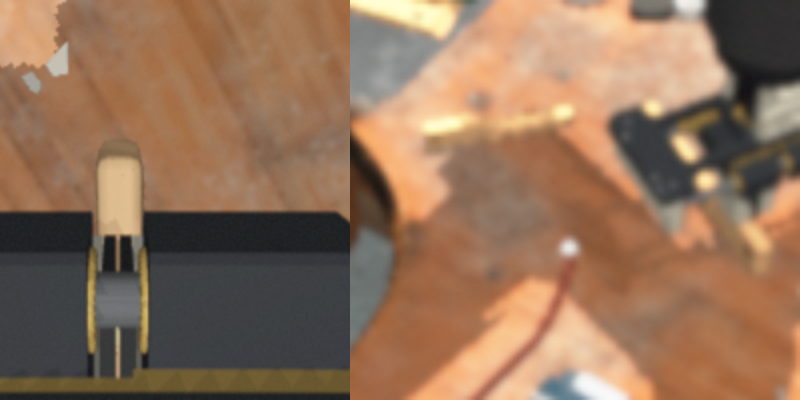

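The left crop shows the handle end at raw (259,170), ahead of the closed fingers. On the right the gripper is over the stick. The reported width says the fingers are empty, so I'll work out where the handle is now.

Run:
```python
from h import *
im,d,K,k1,wc=grab('wrist')
s=arm.get_state();print(s['width'],s['gripper_force'],s['eef_pos'],s['t'],s['force'])
px=[[259,y] for y in (165,172,178,185,195,205,212,216,225,260,275,285)]
P=bydepth(px,d,K,k1,wc)
Rm=R.from_euler('xyz',s['ee_rot']).as_matrix()
print(np.c_[np.array(px),P,(P-s['eef_pos'])@Rm].round(4))
for y in(180,200): print(y,[(x,round(float(d[y,x]),3),im[y,x].tolist()) for x in range(235,286,4)])
```

```text
0.0005780386578609842 0.0 [ 0.48888611 -0.35369093  0.01400564] 3.475 [-0.30812324 -0.69624566  0.03756372]
[[ 2.590e+02  1.650e+02  4.730e-01 -3.818e-01  1.300e-03  3.220e-02
  -4.000e-04  1.270e-02]
 [ 2.590e+02  1.720e+02  4.741e-01 -3.799e-01  1.550e-02  3.010e-02
  -4.000e-04 -1.500e-03]
 [ 2.590e+02  1.780e+02  4.743e-01 -3.796e-01  3.250e-02  2.980e-02
  -4.000e-04 -1.850e-02]
 [ 2.590e+02  1.850e+02  4.761e-01 -3.766e-01  3.530e-02  2.620e-02
  -4.000e-04 -2.130e-02]
 [ 2.590e+02  1.950e+02  4.792e-01 -3.712e-01  3.490e-02  2.010e-02
  -4.000e-04 -2.090e-02]
 [ 2.590e+02  2.050e+02  4.822e-01 -3.660e-01  3.530e-02  1.400e-02
  -4.000e-04 -2.130e-02]
 [ 2.590e+02  2.120e+02  4.843e-01 -3.624e-01  3.560e-02  9.800e-03
  -4.000e-04 -2.160e-02]
 [ 2.590e+02  2.160e+02  4.856e-01 -3.601e-01  3.540e-02  7.200e-03
  -4.000e-04 -2.140e-02]
 [ 2.590e+02  2.250e+02  4.888e-01 -3.546e-01  3.370e-02  9.000e-04
  -4.000e-04 -1.970e-02]
 [ 2.590e+02  2.600e+02  4.761e-01 -3.767e-01  1.263e-01  2.630e-02
  -5.000e-04 -1.123e-01]
 [ 2.590e+02  2.750e+02  4.891e-01 -3.541e-01  8.990e-02  3.00
[... 222 characters left out ...]
47, 0.204, [85, 107, 143]), (251, 0.172, [111, 150, 181]), (255, 0.171, [128, 172, 205]), (259, 0.17, [129, 173, 206]), (263, 0.171, [128, 171, 205]), (267, 0.172, [112, 151, 183]), (271, 0.205, [96, 122, 161]), (275, 0.205, [82, 116, 164]), (279, 0.205, [82, 117, 166]), (283, 0.205, [77, 113, 163])]
200 [(235, 0.208, [76, 106, 149]), (239, 0.208, [82, 110, 150]), (243, 0.207, [78, 102, 143]), (247, 0.208, [89, 112, 148]), (251, 0.173, [130, 176, 210]), (255, 0.172, [145, 189, 223]), (259, 0.172, [142, 188, 221]), (263, 0.172, [144, 190, 224]), (267, 0.173, [130, 172, 207]), (271, 0.208, [72, 98, 127]), (275, 0.207, [89, 114, 152]), (279, 0.207, [81, 109, 146]), (283, 0.208, [79, 111, 158])]
```

The handle is exactly between the fingers (top at z 0.035, y offset 0.4 mm), so the width reading doesn't agree with what I see. A small test lift will settle it.

Call:
move_arm(rows="0 0 0 0 0 -0.01 0;0 0 0 0 0 -0.01 0;0 0 0 0 0 0 0;0 0 0 0 0 0 0")

```text
t: 3.98
eef_pos: [0.4889, -0.3536, 0.0342]
ee_rot: [-3.141, 0.0, -2.097]
force: [0.8, 0.1, 1.0]
width: 0.0006
gripper_force: 0.0
```

Run:
```python
from h import *
im,d,K,k1,wc=grab('wrist')
s=arm.get_state();print(s['width'],s['gripper_force'],s['eef_pos'],s['t'],s['force'],s['joint_efforts'])
px=[[259,y] for y in (165,172,178,185,195,205,212,216,225)]
P=bydepth(px,d,K,k1,wc)
Rm=R.from_euler('xyz',s['ee_rot']).as_matrix()
print(np.c_[np.array(px),P,(P-s['eef_pos'])@Rm].round(4))
```

```text
0.0006420058526295792 0.0 [ 0.4887548  -0.35363029  0.03401442] 4.025 [ 0.33756299  1.63115779 -0.12781284] [ 1.09636202e-02 -5.49916792e+01  2.30974889e+01  5.50583839e+00
  2.23970792e-02  3.50115752e-04]
[[ 2.590e+02  1.650e+02  4.741e-01 -3.799e-01  9.000e-03  3.010e-02
  -5.000e-04  2.500e-02]
 [ 2.590e+02  1.720e+02  4.745e-01 -3.793e-01  3.250e-02  2.940e-02
  -5.000e-04  1.600e-03]
 [ 2.590e+02  1.780e+02  4.763e-01 -3.762e-01  3.470e-02  2.580e-02
  -5.000e-04 -7.000e-04]
 [ 2.590e+02  1.850e+02  4.786e-01 -3.722e-01  3.460e-02  2.110e-02
  -5.000e-04 -6.000e-04]
 [ 2.590e+02  1.950e+02  4.820e-01 -3.663e-01  3.480e-02  1.440e-02
  -5.000e-04 -7.000e-04]
 [ 2.590e+02  2.050e+02  4.853e-01 -3.606e-01  3.540e-02  7.700e-03
  -5.000e-04 -1.400e-03]
 [ 2.590e+02  2.120e+02  4.878e-01 -3.562e-01  3.510e-02  2.700e-03
  -5.000e-04 -1.100e-03]
 [ 2.590e+02  2.160e+02  4.891e-01 -3.541e-01  3.590e-02  2.000e-04
  -5.000e-04 -1.900e-03]
 [ 2.590e+02  2.250e+02  4.924e-01 -3.484e-01  3.560e-02 -6.300e-03
  -5.000e-04 -1.600e-03]]
```

Run:
```python
from h import *
im,d,K,k1,wc=grab('wrist')
im2,*_=grab('scene')
a=cv2.resize(im[150:384,200:320],(308,600),interpolation=cv2.INTER_CUBIC)
b=cv2.resize(im2[170:290,270:365],(475,600),interpolation=cv2.INTER_CUBIC)
cv2.imwrite('pics/w3.png',np.hstack([a,b]))
for y in range(200,384,8): print(y,[int(1000*d[y,x]) for x in range(227,293,5)])
```

```text
200 [229, 229, 228, 228, 228, 194, 193, 192, 194, 229, 228, 229, 229, 228]
208 [88, 89, 88, 88, 232, 196, 193, 195, 195, 88, 88, 88, 88, 88]
216 [82, 82, 81, 81, 232, 196, 195, 195, 196, 85, 81, 81, 82, 82]
224 [76, 76, 74, 76, 84, 155, 156, 156, 151, 83, 75, 75, 76, 74]
232 [73, 73, 73, 73, 81, 144, 146, 145, 150, 79, 73, 73, 73, 74]
240 [74, 74, 74, 74, 79, 82, 83, 81, 82, 77, 72, 73, 73, 73]
248 [74, 75, 75, 74, 78, 81, 81, 80, 81, 77, 75, 74, 75, 74]
256 [74, 74, 74, 76, 78, 82, 82, 80, 81, 77, 74, 75, 74, 74]
264 [75, 74, 75, 75, 78, 123, 124, 123, 123, 78, 75, 75, 76, 75]
272 [75, 77, 76, 76, 80, 123, 124, 123, 124, 78, 75, 76, 75, 77]
280 [76, 77, 76, 75, 101, 125, 126, 125, 125, 87, 77, 76, 77, 76]
288 [78, 77, 78, 77, 101, 127, 126, 125, 75, 75, 75, 73, 74, 75]
296 [72, 71, 67, 67, 67, 65, 66, 67, 67, 67, 67, 71, 71, 72]
304 [64, 64, 0, 64, 64, 65, 65, 64, 63, 63, 65, 64, 64, 65]
312 [62, 62, 60, 62, 62, 62, 61, 62, 61, 61, 62, 61, 61, 61]
320 [58, 58, 60, 59, 60, 59, 59, 58, 59, 59, 59, 59, 60, 59]
328 [0, 56, 56, 57, 56, 57, 56, 56, 56, 57, 56, 57, 56, 56]
336 [53, 53, 54, 54, 55, 56, 55, 55, 54, 55, 53, 55, 55, 54]
344 [53, 52, 52, 52, 51, 54, 53, 53, 52, 52, 52, 54, 52, 52]
352 [51, 50, 50, 50, 50, 51, 51, 51, 50, 50, 50, 51, 50, 50]
360 [0, 0, 0, 0, 50, 50, 0, 50, 0, 0, 0, 0, 0, 50]
368 [0, 0, 0, 0, 0, 0, 0, 0, 0, 0, 0, 0, 0, 0]
376 [0, 0, 0, 0, 0, 0, 0, 0, 0, 0, 0, 0, 0, 0]
```

View pics/w3.png

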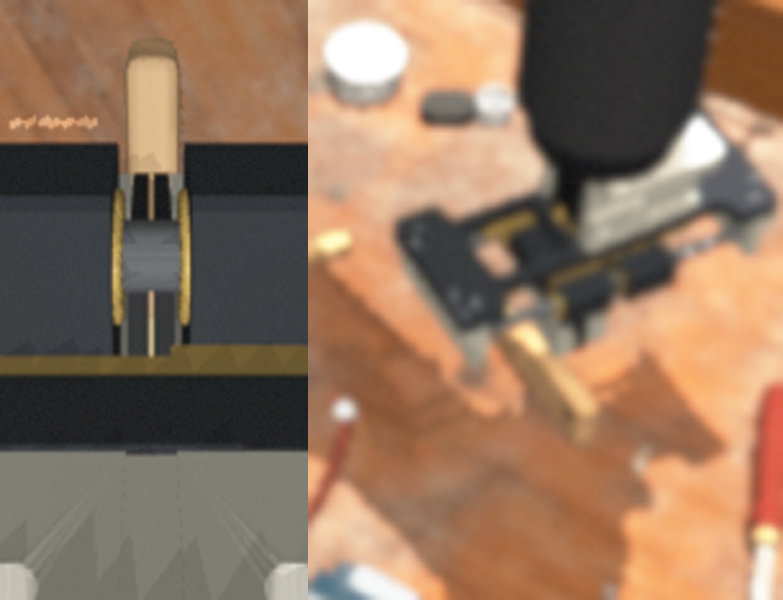

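The wrist crop shows the closed fingers ending above the handle top (finger face at depth about 0.15 m, handle at 0.195 m). So the fingertips may not reach as far as I assumed. I'll check the real overhang.

Run:
```python
from h import *
print(arm.finger_overhang,[a for a in dir(arm) if a[0]!='_'])
s=arm.get_state();Rm=R.from_euler('xyz',s['ee_rot']).as_matrix()
g=np.mgrid[0:384,0:512];px=np.c_[g[1].ravel(),g[0].ravel()]
for n in('scene','wrist'):
    im,d,K,k1,wc=grab(n)
    P=bydepth(px,d,K,k1,wc);T=(P-s['eef_pos'])@Rm
    ok=(d.ravel()>0)&(abs(T[:,0])<.03)&(abs(T[:,1])<.1)&(T[:,2]<.02)&(T[:,2]>-.13)
    T=T[ok]
    print(n,len(T))
    for y0 in np.arange(-.1,.1,.01):
        q=T[(T[:,1]>=y0)&(T[:,1]<y0+.01)]
        if len(q): print(round(y0,2),'z hist',np.histogram(q[:,2],np.arange(-.13,.021,.01))[0],'max z<-.01',q[q[:,2]<-.004][:,2].max().round(3) if (q[:,2]<-.004).any() else None)
```

```text
0.008 ['Unreachable', 'camera_model', 'finger_overhang', 'get_state', 'grab_frame', 'job_done']
scene 624
-0.09 z hist [0 0 6 6 0 0 0 0 0 0 0 0 0 0 0] max z<-.01 -0.092
-0.08 z hist [1 2 3 0 0 0 0 0 0 0 0 0 0 0 0] max z<-.01 -0.107
-0.07 z hist [5 0 4 0 0 0 0 0 0 0 0 0 0 0 0] max z<-.01 -0.107
-0.06 z hist [5 1 4 0 0 0 0 0 0 0 0 0 0 0 0] max z<-.01 -0.106
-0.05 z hist [3 4 3 0 0 0 0 0 0 0 0 0 0 0 0] max z<-.01 -0.107
-0.04 z hist [3 8 0 0 0 0 0 0 0 0 0 0 0 0 0] max z<-.01 -0.113
-0.03 z hist [7 9 0 0 0 0 0 0 0 0 0 0 0 0 0] max z<-.01 -0.113
-0.02 z hist [ 4 13  0  0  0  0  0  3  5  6  0  0  0  0  0] max z<-.01 -0.033
-0.01 z hist [ 5 11  3  0  0  0  0  0  8  7  2  0  9 19  1] max z<-.01 -0.024
-0.0 z hist [ 9  8  0  0  0  0  0  2  5  5  2  0  9 50 31] max z<-.01 -0.028
0.01 z hist [10 24  0  0  0  0  3  9 13 13  1  0  0  0  0] max z<-.01 -0.029
0.02 z hist [21 40  0  0  0  0  0  0  0  0  0  0  0  0  0] max z<-.01 -0.112
0.03 z hist [15 28 20 14  2  0  0  0  0  0  0  0  0  0  0] max z<-.01 -0.088
0.04 z hist [18  6  8  0  0  0  0  0  0  0  0  0  0  0  0] max z<-.01 -0.103
0.05 z hist 
[... 1383 characters left out ...]
    0    0    0
    0] max z<-.01 -0.116
0.02 z hist [ 631 1176    0    0    0    0    0    0    0    0    0    0    0    0
    0] max z<-.01 -0.116
0.03 z hist [441 773   4   0   0   0   0   0   0   0   0   0   0   0   0] max z<-.01 -0.109
0.04 z hist [335 634  12   0   0   0   0   0   0   0   0   0   0   0   0] max z<-.01 -0.109
0.05 z hist [176 612  18   0   0   0   0   0   0   0   0   0   0   0   0] max z<-.01 -0.109
0.06 z hist [  0 545  11   0   0   0   0   0   0   0   0   0   0   0   0] max z<-.01 -0.108
0.07 z hist [  0   2 545 462   0   0   0   0   0   0   0   0   0   0   0] max z<-.01 -0.095
0.08 z hist [  0   0 281 336   0   0   0   0   0   0   0   0   0   0   0] max z<-.01 -0.093
```

Both cameras agree: the fingertips really lie at tool z ≈ -0.028 m and the body at about -0.093 m. The whole gripper is 36 mm higher than the TCP convention says, in contrast to the stated +8 mm. So the fingers closed above the handle and touched nothing. I'll open, go lower in small steps while watching the force, and grip.

Call:
move_arm(rows="0 0 0 0 0 0 0.05;0 0 0 0 0 0 0.05;0 0 0 0 0 0 0.05;0 0 0 0 0 0 0.05;0 0 0 0 0 0.015 0.05;0 0 0 0 0 0.01 0.05;0 0 0 0 0 0 0.05")

```text
t: 5.1
eef_pos: [0.4879, -0.3533, 0.0075]
ee_rot: [3.139, -0.0, -2.097]
force: [-0.5, 0.3, 0.1]
width: 0.0501
gripper_force: 0.0
```

Call:
move_arm(rows="0 0 0 0 0 0.01 0.05;0 0 0 0 0 0.008 0.05;0 0 0 0 0 0.006 0.05;0 0 0 0 0 0 0.05;0 0 0 0 0 0 0.05")

```text
t: 5.72
eef_pos: [0.4891, -0.3538, -0.0148]
ee_rot: [-3.141, -0.0, -2.097]
force: [0.7, 0.7, 0.4]
width: 0.05
gripper_force: 0.0
```

Run:
```python
from h import *
s=arm.get_state();print(s['eef_pos'],s['force'],s['width'])
Rm=R.from_euler('xyz',s['ee_rot']).as_matrix()
g=np.mgrid[0:384,0:512];px=np.c_[g[1].ravel(),g[0].ravel()]
for n in('scene','wrist'):
    im,d,K,k1,wc=grab(n)
    P=bydepth(px,d,K,k1,wc);T=(P-s['eef_pos'])@Rm
    ok=(d.ravel()>0)&(abs(T[:,0])<.04)&(abs(T[:,1])<.07)&(P[:,2]>-.01)&(P[:,2]<.08)
    q=T[ok];w=P[ok]
    for y0 in np.arange(-.06,.06,.01):
        k=(q[:,1]>=y0)&(q[:,1]<y0+.01)
        print(n,round(y0,2),np.histogram(w[k,2],np.arange(-.01,.081,.01))[0])
```

```text
[ 0.48906986 -0.3537976  -0.01478023] [0.7256141  0.69513485 0.42095168] 0.050024125491124616
scene -0.06 [32 11  0  0  0  0  0  0  0]
scene -0.05 [30 11  1  1  3  3  3  0  0]
scene -0.04 [47  9  3  7  8  2  9  1  3]
scene -0.03 [40 13  9 12  7  7  7  3  3]
scene -0.02 [16  2  0  0  0  0  0  0  0]
scene -0.01 [11  4  3 10 14  0  0  0  0]
scene 0.0 [29 24 20 19 15  0  0  0  0]
scene 0.01 [31 10  0  0  0  0  0  0  0]
scene 0.02 [33  7  2  3  2  0  0  0  0]
scene 0.03 [45 12  7 10 10  0  0  0  0]
scene 0.04 [48 10  0  3  3  2  0  0  0]
scene 0.05 [52 17  0  0  0  0  0  0  0]
wrist -0.06 [ 31 988   0   0   0   0   0   0   0]
wrist -0.05 [ 32 941   2  18  23  14   0   0   0]
wrist -0.04 [  35 1003   22  123  179   66    0    0   25]
wrist -0.03 [  34 1427   54  100   93   57  195  310  212]
wrist -0.02 [  43 1492    0    0    0    0    0    0    0]
wrist -0.01 [ 24 537  44  68 907   0   0   0   0]
wrist 0.0 [ 21 498  48  69 994   0   0   0   0]
wrist 0.01 [  43 1483    0    0    0    0    0    0    0]
wrist 0.02 [  41 1380   57  113  126   58  223  289  231]
wrist 0.03 [ 50 957  23 122 174  68   0   0   0]
wrist 0.04 [ 46 945   0   0   1   8   0   0   0]
wrist 0.05 [ 32 942   0   0   0   0   0   0   0]
```

Call:
move_arm(rows="0 0 0 0 0 0.005 0.05;0 0 0 0 0 0 0;0 0 0 0 0 0 0;0 0 0 0 0 0 0;0 0 0 0 0 0 0;0 0 0 0 0 0 0", squeeze=30)

```text
t: 6.58
eef_pos: [0.4889, -0.3537, -0.0199]
ee_rot: [-3.141, 0.0, -2.097]
force: [-0.4, 0.7, 0.6]
width: 0.0137
gripper_force: 30.0
```

Call:
move_arm(rows="0 0 0 0 0 -0.02 0;0 0 0 0 0 -0.04 0;0 0 0 0 0 -0.04 0;0 0 0 0 0 0 0;0 0 0 0 0 0 0")

```text
t: 7.2
eef_pos: [0.4885, -0.3534, 0.0797]
ee_rot: [3.141, 0.0, -2.097]
force: [-0.4, 0.8, -1.1]
width: 0.0141
gripper_force: 30.0
```

Run:
```python
from h import *
s=arm.get_state();print(s['eef_pos'],s['force'],s['width'],s['gripper_force'])
Rm=R.from_euler('xyz',s['ee_rot']).as_matrix()
g=np.mgrid[0:384,0:512];px=np.c_[g[1].ravel(),g[0].ravel()]
for n in('scene','top'):
    im,d,K,k1,wc=grab(n); np.savez(n+'2.npz',im=im,d=d,K=K,k1=k1,wc=wc)
    P=bydepth(px,d,K,k1,wc);hsv=cv2.cvtColor(im,cv2.COLOR_BGR2HSV).reshape(-1,3)
    reg=(d.ravel()>0)&(abs(P[:,0]-.56)<.13)&(P[:,1]>-.1)&(P[:,1]<.24)
    yel=(hsv[:,0]>15)&(hsv[:,0]<36)&(hsv[:,1]>60)&(hsv[:,2]>110)
    grn=(hsv[:,0]>40)&(hsv[:,0]<85)&(hsv[:,1]>80)
    print(n,'mat z',np.median(P[reg&(hsv[:,1]<60)&(P[:,2]<.006),2]))
    for nm,k,z in(('base',reg&yel&(P[:,2]>.007)&(P[:,2]<.018),.012),('bar',reg&grn&(P[:,2]>.026),.032)):
        q=onplane(px[k],z,K,k1,wc)[:,:2]*1000
        # drop outliers
        r=cv2.minAreaRect(q.astype(np.float32));b=cv2.boxPoints(r)
        e=b[1]-b[0] if np.linalg.norm(b[1]-b[0])>np.linalg.norm(b[2]-b[1]) else b[2]-b[1]
        print(n,nm,k.sum(),np.round(r[0],1),np.round(r[1],1),'heading',np.degrees(np.arctan2(*e[::-1])).round(2)%180, 'zmed',np.median(P[k,2]).round(4))
    # stick in tool frame
    T=(P-s['eef_pos'])@Rm
    k=(d.ravel()>0)&(abs(T[:,1])<.02)&(T[:,0]>-.16)&(T[:,0]<.05)&(T[:,2]>-.012)&(T[:,2]<.022)
    for x0 in np.arange(-.15,.05,.01):
        q=T[k&(T[:,0]>=x0)&(T[:,0]<x0+.01)]
        if len(q): print(round(x0,3),len(q),q.min(0).round(4),q.max(0).round(4))
```

```text
[ 0.48846347 -0.35341351  0.07970735] [-0.41670105  0.83790429 -1.1361962 ] 0.014115753260099938 29.985464215278625
scene mat z -0.8464161314439116
scene base 333 [550.2  75.8] [ 91.4 265.3] heading 102.19 zmed 0.0112
scene bar 115 [568.1 -18.8] [ 20.8 100. ] heading 99.37 zmed 0.0306
top mat z 0.0010660909191215762
top base 894 [552.7  78.6] [ 87.1 260.2] heading 100.7 zmed 0.0111
top bar 135 [568.   -4.1] [18.1 72.6] heading 101.25 zmed 0.0314
```

```bash
cat > st.py <<'E'
from h import *
def stick(n,im,d,K,k1,wc,s):
    g=np.mgrid[0:384,0:512];px=np.c_[g[1].ravel(),g[0].ravel()]
    Rm=R.from_euler('xyz',s['ee_rot']).as_matrix()
    P=bydepth(px,d,K,k1,wc);T=(P-s['eef_pos'])@Rm
    k=(d.ravel()>0)&(abs(T[:,1])<.02)&(T[:,0]>-.165)&(T[:,0]<.05)&(T[:,2]>-.065)&(T[:,2]<-.01)
    for x0 in np.arange(-.16,.05,.01):
        q=T[k&(T[:,0]>=x0)&(T[:,0]<x0+.01)]
        if len(q): print(n,round(x0,3),len(q),'x',q[:,0].min().round(4),'ymid',((q[:,1].min()+q[:,1].max())/2).round(4),'z',q[:,2].min().round(4),q[:,2].max().round(4))
E
python3 - <<'E'
from st import *
s=arm.get_state()
for n in('scene','top'):
    D=np.load(n+'2.npz'); stick(n,D['im'],D['d'],D['K'],float(D['k1']),D['wc'],s)
E
```

```text
scene -0.15 1 x -0.1402 ymid 0.0042 z -0.0336 -0.0336
scene -0.14 18 x -0.139 ymid -0.0004 z -0.0375 -0.0199
scene -0.13 18 x -0.1292 ymid 0.0007 z -0.0376 -0.022
scene -0.12 15 x -0.1195 ymid -0.0004 z -0.0375 -0.0302
scene -0.11 8 x -0.1099 ymid -0.0008 z -0.0405 -0.0337
scene -0.09 2 x -0.0834 ymid 0.0057 z -0.0273 -0.0265
scene -0.08 5 x -0.0794 ymid 0.0056 z -0.033 -0.0258
scene -0.07 3 x -0.0689 ymid 0.0053 z -0.0318 -0.0277
scene -0.05 3 x -0.0459 ymid 0.0056 z -0.026 -0.0217
scene -0.01 1 x -0.0003 ymid 0.0198 z -0.0468 -0.0468
scene 0.0 22 x 0.0006 ymid 0.0003 z -0.0644 -0.0263
scene 0.01 62 x 0.01 ymid 0.0001 z -0.0649 -0.0209
scene 0.02 42 x 0.0203 ymid -0.0009 z -0.0566 -0.0221
scene 0.03 15 x 0.0301 ymid 0.0004 z -0.0523 -0.0267
top -0.14 20 x -0.1387 ymid 0.0008 z -0.0393 -0.0227
top -0.13 7 x -0.1294 ymid 0.0006 z -0.0372 -0.0293
top -0.12 21 x -0.1195 ymid 0.0009 z -0.0382 -0.0256
top -0.11 23 x -0.1096 ymid 0.0005 z -0.0374 -0.021
top -0.1 20 x -0.0998 ymid 0.001 z -0.038 -0.02
top -0.09 22 x -0.0899 ymid 0.001 z -0.0392 -0.0255
top -0.08 23 x -0.0798 ymid 0.0008 z -0.0403 -0.0202
top -0.07 23 x -0.0699 ymid 0.0008 z -0.0396 -0.0272
top -0.06 21 x -0.0595 ymid 0.0007 z -0.0418 -0.0263
top -0.05 25 x -0.0498 ymid 0.0006 z -0.0451 -0.0207
top -0.04 16 x -0.0393 ymid 0.0006 z -0.0491 -0.0231
```

The stick is held straight: nose at tool x −140 mm, sole 20 mm above the TCP. From the guide base fit (87×260 mm, which matches), the origin is about (0.552, 0.083) and the heading about 101°. The bar centre then comes out at guide y ≈ −100 mm and x ≈ −1 mm, as described. Next I line up behind the tail.

Call:
move_arm(rows="0 0 -10.3 0 0 0 0;0 0 -10.3 0 0 0 0;0 0 -10.3 0 0 0 0;0 0 -10.3 0 0 0 0;0 0 0 0 0 0 0;0 0 0 0 0 0 0")

```text
t: 8.05
eef_pos: [0.4885, -0.3536, 0.0793]
ee_rot: [3.14, 0.001, -1.382]
force: [1.2, 0.6, -0.4]
width: 0.0139
gripper_force: 30.0
```

Run:
```python
from h import *
go([.612,-.226,.06],-79)
```

```text
shift [-0.1021 -0.1453  0.0192] turn [ 0.07  0.04 -0.17] t 8.05
```

Call:
move_arm(rows="0 0 0 -0.02 -0.04 0 0;0 0 0 -0.03 -0.04 0 0;0 0 0 -0.03 -0.04 0 0;0 0 0 -0.022 -0.025 0.019 0;0 0 0 0 0 0 0;0 0 0 0 0 0 0;0 0 0 0 0 0 0")

```text
t: 8.93
eef_pos: [0.6113, -0.2266, 0.0615]
ee_rot: [-3.141, -0.0, -1.379]
force: [-0.1, 0.4, -0.6]
width: 0.0138
gripper_force: 30.0
```

```bash
cat >> st.py <<'E'
def look(save=None):
    s=arm.get_state();Rm=R.from_euler('xyz',s['ee_rot']).as_matrix()
    print('tcp',s['eef_pos'].round(4),'yaw',np.degrees(s['ee_rot'][2]).round(2),'F',s['force'].round(2),'t',s['t'])
    for n in('scene','top'):
        im,d,K,k1,wc=grab(n); 
        g=np.mgrid[0:384,0:512];px=np.c_[g[1].ravel(),g[0].ravel()]
        P=bydepth(px,d,K,k1,wc);hsv=cv2.cvtColor(im,cv2.COLOR_BGR2HSV).reshape(-1,3)
        T=(P-s['eef_pos'])@Rm
        k=(d.ravel()>0)&(hsv[:,0]>40)&(hsv[:,0]<85)&(hsv[:,1]>80)&(P[:,2]>.024)&(P[:,2]<.04)&(abs(P[:,0]-.56)<.1)&(abs(P[:,1]-.05)<.2)
        if k.sum()>20:
            Q=(onplane(px[k],.032,K,k1,wc)-s['eef_pos'])@Rm*1000
            r=cv2.minAreaRect(Q[:,:2].astype(np.float32))
            print(n,'bar in tool mm: x',Q[:,0].min().round(1),Q[:,0].max().round(1),'y',Q[:,1].min().round(1),Q[:,1].max().round(1),r,k.sum())
        # stick nose end
        k=(d.ravel()>0)&(abs(T[:,1])<.012)&(T[:,0]>-.16)&(T[:,0]<-.09)&(T[:,2]>-.05)&(T[:,2]<-.026)&(hsv[:,0]<36)
        if k.sum()>5: print(n,'shank x',T[k,0].min().round(4),'y',T[k,1].min().round(4),T[k,1].max().round(4),k.sum())
        if save: cv2.imwrite('pics/%s_%s.png'%(save,n),im)
E
python3 - <<'E'
from st import *
look('a')
E
```

```text
tcp [ 0.6113 -0.2266  0.0615] yaw -79.03 F [-0.11  0.41 -0.57] t 8.925
scene bar in tool mm: x -262.0 -162.4 y -10.0 15.9 ((-212.36727905273438, 3.967010498046875), (100.6097640991211, 21.812856674194336), 4.028939723968506) 126
scene shank x -0.1387 y -0.0105 0.0106 80
top bar in tool mm: x -196.2 -166.4 y -9.1 9.0 ((-181.26539611816406, -0.030925750732421875), (18.063934326171875, 29.860919952392578), 89.71549987792969) 55
top shank x -0.1389 y -0.0068 0.0085 96
```

Call:
move_arm(rows="0 0 0 0 0 0.03 0;0 0 0 0 0 0.025 0;0 0 0 0 0 0.012 0;0 0 0 -0.01 0 0 0;0 0 0 -0.006 0 0 0;0 0 0 0 0 0 0;0 0 0 0 0 0 0")

```text
t: 9.9
eef_pos: [0.6091, -0.2099, -0.0051]
ee_rot: [-3.14, -0.0, -1.377]
force: [0.1, -0.7, -1.1]
width: 0.0135
gripper_force: 30.0
```

Run:
```python
from st import *
look('b')
```

```text
tcp [ 0.6091 -0.2099 -0.0051] yaw -78.91 F [ 0.12 -0.67 -1.09] t 9.9
scene bar in tool mm: x -245.1 -147.3 y -9.6 16.7 ((-196.62037658691406, 5.384250640869141), (98.55056762695312, 23.80767250061035), 4.156023979187012) 120
scene shank x -0.1589 y -0.0115 0.0098 76
top bar in tool mm: x -191.6 -149.5 y -8.4 10.2 ((-170.5351104736328, 1.1225357055664062), (41.91373825073242, 18.66584587097168), 0.8693559169769287) 85
top shank x -0.1483 y -0.0058 0.0095 88
```

Call:
move_arm(rows="0 0 0 -0.004 0 0 0;0 0 0 -0.005 0 0 0;0 0 0 -0.005 0 0 0;0 0 0 -0.005 0 0 0;0 0 0 -0.005 0 0 0;0 0 0 -0.005 0 0 0")

```text
t: 10.75
eef_pos: [0.6029, -0.1812, -0.0059]
ee_rot: [3.142, 0.0, -1.378]
force: [0.4, -0.7, -0.5]
width: 0.0136
gripper_force: 30.0
```

Call:
move_arm(rows="0 0 0 -0.004 0 0 0;0 0 0 -0.004 0 0 0;0 0 0 -0.004 0 0 0;0 0 0 -0.004 0 0 0")

```text
t: 11.25
eef_pos: [0.5999, -0.1656, -0.0059]
ee_rot: [-3.142, -0.0, -1.378]
force: [0.7, -1.2, -0.4]
width: 0.0138
gripper_force: 30.0
```

Call:
move_arm(rows="0 0 0 -0.004 0 0 0;0 0 0 -0.004 0 0 0;0 0 0 -0.004 0 0 0;0 0 0 -0.004 0 0 0")

```text
t: 11.75
eef_pos: [0.5972, -0.1507, -0.0057]
ee_rot: [-3.141, -0.001, -1.378]
force: [1.2, -5.3, -0.4]
width: 0.0142
gripper_force: 30.0
```

Run:
```python
from st import *
look('c')
```

```text
tcp [ 0.5972 -0.1507 -0.0057] yaw -78.94 F [ 1.19 -5.27 -0.38] t 11.75
scene bar in tool mm: x -236.1 -140.1 y -12.1 13.6 ((-187.79429626464844, -1.3128986358642578), (96.04436492919922, 20.666170120239258), 6.75454044342041) 110
scene shank x -0.1547 y -0.0102 0.0118 81
top bar in tool mm: x -209.7 -141.3 y -10.2 10.8 ((-175.45864868164062, 0.46779823303222656), (68.17424774169922, 20.171546936035156), 1.712975025177002) 139
top shank x -0.141 y -0.0094 0.009 89
```

Call:
move_arm(rows="0 0 0 -0.004 0 0 0;0 0 0 -0.004 0 0 0;0 0 0 -0.004 0 0 0;0 0 0 -0.004 0 0 0")

```text
t: 12.35
eef_pos: [0.5939, -0.1343, -0.0059]
ee_rot: [-3.141, -0.0, -1.378]
force: [1.6, -3.8, -0.8]
width: 0.0137
gripper_force: 30.0
```

Call:
move_arm(rows="0 0 0 -0.004 0 0 0;0 0 0 -0.004 0 0 0;0 0 0 -0.004 0 0 0;0 0 0 -0.004 0 0 0;0 0 0 -0.004 0 0 0;0 0 0 -0.004 0 0 0")

```text
t: 13.1
eef_pos: [0.5893, -0.1106, -0.0059]
ee_rot: [-3.141, 0.0, -1.378]
force: [1.9, -3.1, -0.1]
width: 0.0139
gripper_force: 30.1
```

```bash
cat > f.py <<'E'
from h import *
import sys
a=np.radians(101);u=np.array([np.cos(a),np.sin(a)])
def force(n=6):
    F=[];S=[]
    for i in range(n):
        arm.grab_frame('wrist'); s=arm.get_state(); F.append(s['force'][:2]);S.append((s['eef_pos'][:2]-[.5518,.083])@u)
    F=np.array(F); v=-F@u
    print('t',round(s['t'],2),'lead y mm %.2f'%(1e3*np.mean(S)+240),'push N %.2f +- %.2f'%(v.mean(),v.std()/n**.5),'lateral %.2f'%(F@[u[1],-u[0]]).mean(),'grip',round(s['width'],4), 'z',s['force'][2].round(1))
if __name__=='__main__': force(int(sys.argv[1]) if len(sys.argv)>1 else 6)
E
python3 f.py
```

```text
t 13.4 lead y mm 43.09 push N 0.35 +- 0.27 lateral 0.14 grip 0.0137 z -1.2
```

Call:
move_arm(rows="0 0 0 -0.0015 0 0 0;0 0 0 -0.0015 0 0 0;0 0 0 -0.0015 0 0 0;0 0 0 -0.0015 0 0 0")

```text
t: 13.9
eef_pos: [0.5877, -0.1057, -0.006]
ee_rot: [3.141, -0.001, -1.378]
force: [1.1, -5.9, -0.3]
width: 0.0139
gripper_force: 30.0
```

Call:
move_arm(rows="0 0 0 -0.001 0 0 0;0 0 0 -0.001 0 0 0;0 0 0 -0.001 0 0 0")

```text
t: 14.28
eef_pos: [0.5871, -0.1028, -0.006]
ee_rot: [3.141, -0.001, -1.378]
force: [0.5, -5.5, -0.9]
width: 0.0138
gripper_force: 30.0
```

Run:
```python
from f import *
for n in('top','scene'):
    im,d,K,k1,wc=grab(n)
    print(n)
    O=np.array([.5518,.083])
    for y in np.arange(40,112,3):   # sample colours along channel centre at z=.024
        p=np.r_[O+u*y/1e3,.024]; c=np.linalg.inv(wc)@np.r_[p,1]; r=c[:2]/c[2]; r=r*(1+k1*(r@r)); q=K[:2,:2]@r+K[:2,2]
        i,j=int(round(q[1])),int(round(q[0]));P=bydepth([[j,i]],d,K,k1,wc)[0]
        print(int(y),(j,i),im[i,j].tolist(),'y',round(1e3*(P[:2]-O)@u,1),'z',round(1e3*P[2],1))
s=arm.get_state();print(s['t'],1e3*(s['eef_pos'][:2]-O)@u+240)
```

```text
top
40 (178, 173) [36, 40, 50] y -46.4 z 511.3
43 (177, 173) [41, 44, 50] y -46.5 z 521.4
46 (176, 173) [39, 45, 48] y -46.3 z 529.4
49 (175, 174) [38, 43, 47] y -45.7 z 537.0
52 (174, 174) [42, 46, 51] y -45.9 z 546.9
55 (173, 174) [39, 43, 46] y -46.2 z 556.7
58 (172, 174) [40, 50, 50] y -45.8 z 563.4
61 (171, 174) [43, 43, 44] y -46.1 z 572.7
64 (170, 175) [31, 37, 40] y -45.8 z 580.4
67 (169, 175) [52, 59, 62] y -45.3 z 585.9
70 (168, 175) [53, 58, 55] y -43.4 z 584.0
73 (167, 175) [46, 51, 55] y -37.9 z 564.7
76 (166, 175) [43, 48, 56] y -38.4 z 574.4
79 (165, 176) [40, 47, 54] y -38.3 z 582.5
82 (164, 176) [46, 53, 58] y -37.6 z 586.5
85 (163, 176) [47, 52, 60] y -37.5 z 593.1
88 (162, 176) [49, 54, 64] y -37.7 z 601.1
91 (161, 176) [47, 58, 64] y -37.1 z 604.8
94 (160, 177) [47, 50, 67] y -36.4 z 609.3
97 (159, 177) [50, 66, 74] y -35.2 z 610.5
100 (158, 177) [59, 73, 81] y -34.7 z 614.9
103 (157, 177) [59, 66, 79] y -34.1 z 618.4
106 (156, 177) [61, 70, 84] y -33.0 z 620.2
109 (155, 177) [67, 80, 89] y -32.5 z 623.9
scene
40 (201, 172) [225, 231, 223] y 30.8 z 36.8
43 (200, 1
[... 331 characters left out ...]
5.4 z 38.7
67 (194, 170) [206, 215, 216] y 55.4 z 38.7
70 (193, 169) [211, 226, 231] y 60.6 z 39.0
73 (192, 169) [218, 223, 223] y 62.4 z 41.0
76 (191, 169) [215, 219, 216] y 69.5 z 34.6
79 (190, 169) [208, 213, 209] y 69.9 z 38.8
82 (190, 168) [213, 218, 215] y 74.5 z 35.2
85 (189, 168) [216, 220, 218] y 76.0 z 37.6
88 (188, 168) [220, 224, 222] y 77.1 z 40.8
91 (187, 168) [219, 224, 224] y 79.2 z 42.3
94 (186, 167) [249, 251, 251] y 84.2 z 43.0
97 (186, 167) [249, 251, 251] y 84.2 z 43.0
100 (185, 167) [235, 241, 241] y 87.0 z 43.3
103 (184, 167) [206, 214, 214] y 92.8 z 39.1
106 (183, 167) [190, 196, 194] y 95.8 z 39.1
109 (182, 166) [202, 218, 223] y 99.7 z 41.6
14.375 51.041055357838445
```

Run:
```python
from f import *
D=np.load('top.npz');im,d,K,k1,wc=D['im'],D['d'],D['K'],float(D['k1']),D['wc'];O=np.array([.5518,.083])
for y in np.arange(55,112,2.5):
    p=np.r_[O+u*y/1e3,.026]; c=np.linalg.inv(wc)@np.r_[p,1]; r=c[:2]/c[2]; r=r*(1+k1*(r@r)); q=K[:2,:2]@r+K[:2,2]
    i,j=int(round(q[1])),int(round(q[0]));P=bydepth([[j,i]],d,K,k1,wc)[0]
    print(y,(j,i),im[i,j].tolist(),'y',round(1e3*(P[:2]-O)@u,1),'z',round(1e3*P[2],1))
```

```text
55.0 (173, 174) [166, 233, 231] y 56.8 z 13.1
57.5 (172, 174) [166, 237, 233] y 60.8 z 8.0
60.0 (171, 174) [176, 247, 239] y 63.9 z 7.9
62.5 (170, 174) [111, 156, 168] y 64.5 z 20.1
65.0 (170, 175) [63, 90, 122] y 64.9 z 20.5
67.5 (169, 175) [58, 165, 223] y 66.3 z 28.5
70.0 (168, 175) [172, 199, 230] y 69.4 z 27.7
72.5 (167, 175) [202, 191, 196] y 72.8 z 25.7
75.0 (166, 175) [138, 129, 135] y 75.7 z 26.0
77.5 (165, 175) [182, 186, 189] y 77.5 z 31.2
80.0 (165, 175) [182, 186, 189] y 77.5 z 31.2
82.5 (164, 176) [154, 159, 166] y 78.9 z 41.1
85.0 (163, 176) [135, 139, 150] y 81.0 z 44.5
87.5 (162, 176) [92, 106, 117] y 83.9 z 44.7
90.0 (161, 176) [58, 130, 154] y 85.5 z 50.8
92.5 (161, 176) [58, 130, 154] y 85.5 z 50.8
95.0 (160, 176) [73, 155, 183] y 87.5 z 54.8
97.5 (159, 177) [146, 210, 224] y 101.8 z 6.5
100.0 (158, 177) [157, 230, 232] y 103.7 z 11.6
102.5 (157, 177) [162, 232, 230] y 106.9 z 10.6
105.0 (156, 177) [168, 235, 230] y 109.7 z 11.6
107.5 (156, 177) [168, 235, 230] y 109.7 z 11.6
110.0 (155, 177) [167, 232, 228] y 112.6 z 12.0
```

The first top view puts the brass button's face at guide y ≈ 65 mm (pixel 169–170,175). The bar's leading end is at about 51 mm now, so I advance to about 59 and then feel for contact.

Call:
move_arm(rows="0 0 0 -0.001 0 0 0;0 0 0 -0.001 0 0 0;0 0 0 -0.001 0 0 0;0 0 0 -0.001 0 0 0")

```text
t: 14.88
eef_pos: [0.5864, -0.0987, -0.006]
ee_rot: [3.141, -0.0, -1.378]
force: [-0.8, -6.1, -0.6]
width: 0.0139
gripper_force: 30.0
```

Call:
move_arm(rows="0 0 0 -0.001 0 0 0;0 0 0 -0.001 0 0 0")

```text
t: 15.12
eef_pos: [0.586, -0.0967, -0.006]
ee_rot: [3.141, -0.0, -1.378]
force: [-0.1, -4.9, -0.2]
width: 0.0137
gripper_force: 30.0
```

Call:
move_arm(rows="0 0 0 -0.001 0 0 0;0 0 0 -0.001 0 0 0")

```text
t: 15.38
eef_pos: [0.5857, -0.0947, -0.006]
ee_rot: [3.141, -0.0, -1.378]
force: [0.7, -4.8, 0.2]
width: 0.0139
gripper_force: 30.0
```

Call:
move_arm(rows="0 0 0 -0.001 0 0 0;0 0 0 0 0 0 0")

```text
t: 15.62
eef_pos: [0.5855, -0.0936, -0.006]
ee_rot: [3.141, -0.0, -1.378]
force: [0.5, -4.5, -0.7]
width: 0.0136
gripper_force: 30.0
```

```bash
python3 f.py 6
```

```text
t 15.93 lead y mm 60.18 push N 5.05 +- 0.25 lateral -0.58 grip 0.0139 z -0.6
```

Call:
move_arm(rows="0 0 0 -0.001 0 0 0;0 0 0 0 0 0 0")

```text
t: 16.18
eef_pos: [0.5853, -0.0926, -0.006]
ee_rot: [3.141, -0.0, -1.378]
force: [-0.0, -5.2, -0.7]
width: 0.0138
gripper_force: 30.0
```

Call:
move_arm(rows="0 0 0 -0.001 0 0 0;0 0 0 0 0 0 0")

```text
t: 16.42
eef_pos: [0.5851, -0.0916, -0.006]
ee_rot: [3.141, -0.0, -1.378]
force: [0.6, -5.2, -0.8]
width: 0.0137
gripper_force: 30.0
```

```bash
python3 f.py 6
```

```text
t 16.73 lead y mm 62.30 push N 4.62 +- 0.19 lateral -0.84 grip 0.0138 z -1.0
```

Call:
move_arm(rows="0 0 0 -0.001 0 0 0;0 0 0 0 0 0 0")

```text
t: 16.98
eef_pos: [0.5849, -0.0905, -0.006]
ee_rot: [3.141, -0.0, -1.378]
force: [-0.2, -4.8, -1.1]
width: 0.014
gripper_force: 30.0
```

Call:
move_arm(rows="0 0 0 -0.001 0 0 0;0 0 0 0 0 0 0")

```text
t: 17.23
eef_pos: [0.5848, -0.0895, -0.006]
ee_rot: [3.141, -0.0, -1.378]
force: [0.3, -4.3, -0.6]
width: 0.014
gripper_force: 30.0
```

```bash
python3 f.py 6
```

```text
t 17.52 lead y mm 64.39 push N 4.66 +- 0.11 lateral -0.42 grip 0.014 z -0.3
```

Call:
move_arm(rows="0 0 0 -0.001 0 0 0;0 0 0 0 0 0 0")

```text
t: 17.77
eef_pos: [0.5846, -0.0885, -0.006]
ee_rot: [3.141, 0.0, -1.378]
force: [-0.7, -4.7, -1.2]
width: 0.0138
gripper_force: 30.0
```

Call:
move_arm(rows="0 0 0 -0.001 0 0 0;0 0 0 0 0 0 0")

```text
t: 18.02
eef_pos: [0.5845, -0.0877, -0.0059]
ee_rot: [3.141, -0.0, -1.378]
force: [0.0, -6.5, -1.5]
width: 0.014
gripper_force: 30.0
```

```bash
python3 f.py 6
```

```text
t 18.32 lead y mm 66.20 push N 6.03 +- 0.09 lateral -1.11 grip 0.014 z -0.3
```

Call:
move_arm(rows="0 0 0 -0.001 0 0 0;0 0 0 0 0 0 0")

```text
t: 18.58
eef_pos: [0.5843, -0.087, -0.0059]
ee_rot: [3.141, -0.001, -1.378]
force: [0.2, -7.5, -0.2]
width: 0.0138
gripper_force: 30.0
```

```bash
python3 f.py 6
```

```text
t 18.88 lead y mm 66.97 push N 7.19 +- 0.22 lateral -0.99 grip 0.0138 z 0.0
```

Contact at a lead reading of about 66.0 mm: the force rose from 4.65 N to 7.2 N, about 0.9 mm of button travel. The target is about 11 N at a lead reading of about 69.

Call:
move_arm(rows="0 0 0 -0.0008 0 0 0;0 0 0 -0.0008 0 0 0;0 0 0 0 0 0 0")

```text
t: 19.25
eef_pos: [0.5841, -0.0858, -0.0058]
ee_rot: [3.141, -0.001, -1.378]
force: [0.9, -9.7, -0.4]
width: 0.0135
gripper_force: 30.0
```

```bash
python3 f.py 6
```

```text
t 19.55 lead y mm 68.16 push N 9.12 +- 0.20 lateral -0.98 grip 0.0137 z -1.0
```

Call:
move_arm(rows="0 0 0 -0.0007 0 0 0;0 0 0 -0.0006 0 0 0;0 0 0 0 0 0 0;0 0 0 0 0 0 0")

```text
t: 20.05
eef_pos: [0.5839, -0.0848, -0.0057]
ee_rot: [3.141, -0.001, -1.378]
force: [0.7, -10.8, -0.5]
width: 0.014
gripper_force: 30.0
```

```bash
python3 f.py 8
```

```text
t 20.45 lead y mm 69.13 push N 11.68 +- 0.18 lateral -0.89 grip 0.0139 z -0.5
```

The button is in by about 3.0 mm by position and 3.3 mm by force. I draw the stick straight back out.

Call:
move_arm(rows="0 0 0 0.001 0 0 0;0 0 0 0.002 0 0 0;0 0 0 0.006 0 0 0;0 0 0 0.012 0 0 0;0 0 0 0.02 0 0 0;0 0 0 0.025 0 0 0;0 0 0 0.03 0 0 0;0 0 0 0.03 0 0 0")

```text
t: 21.45
eef_pos: [0.6082, -0.2093, -0.006]
ee_rot: [-3.142, -0.0, -1.378]
force: [-0.3, 0.7, -1.2]
width: 0.0139
gripper_force: 30.0
```

Call:
move_arm(rows="0 0 0 0.025 0 0 0;0 0 0 0.01 0 0 0;0 0 0 0 0 -0.04 0;0 0 0 0 0 -0.04 0;0 0 0 0 0 0 0")

```text
t: 22.08
eef_pos: [0.6171, -0.2424, 0.078]
ee_rot: [-3.135, -0.002, -1.377]
force: [0.7, -0.0, -1.0]
width: 0.0135
gripper_force: 30.0
```

Run:
```python
from st import *
look('d'); go([.489,-.354,.075],-79)
```

```text
tcp [ 0.6171 -0.2424  0.078 ] yaw -78.92 F [ 0.7  -0.03 -0.98] t 22.075
scene bar in tool mm: x -395.5 -298.7 y -10.5 2.4 ((-347.1329345703125, -4.094892978668213), (96.80765533447266, 12.898415565490723), 0.18986667692661285) 74
scene shank x -0.1392 y -0.0079 0.0096 81
top shank x -0.1398 y -0.0046 0.0103 96
shift [ 0.0863  0.1448 -0.0009] turn [-0.04  0.02  0.04] t 22.175
```

Call:
move_arm(rows="0 0 0 0.02 0.035 0 0;0 0 0 0.022 0.036 0 0;0 0 0 0.022 0.037 0 0;0 0 0 0.022 0.036 0 0;0 0 0 0 0 0 0")

```text
t: 22.8
eef_pos: [0.4867, -0.3547, 0.0726]
ee_rot: [3.139, 0.002, -1.381]
force: [0.8, 0.4, -0.1]
width: 0.0138
gripper_force: 30.0
```

Call:
move_arm(rows="0 0 10.3 0 0 0 0;0 0 10.3 0 0 0 0;0 0 10.3 0 0 0 0;0 0 10.3 0 0 0 0;0 0 0 0 0 0 0;0 0 0 0 0 0.04 0;0 0 0 0 0 0.035 0;0 0 0 0 0 0 0")

```text
t: 23.8
eef_pos: [0.4876, -0.3524, -0.0039]
ee_rot: [3.135, -0.001, -2.093]
force: [-0.3, -0.2, 0.0]
width: 0.0136
gripper_force: 30.0
```

Call:
move_arm(rows="0 0 0 0 0 0.01 0;0 0 0 0 0 0 0;0 0 0 0 0 0.005 0;0 0 0 0 0 0.003 0;0 0 0 0 0 0 0;0 0 0 0 0 0 0")

```text
t: 24.55
eef_pos: [0.49, -0.3536, -0.0188]
ee_rot: [-3.141, 0.0, -2.097]
force: [-0.3, 1.2, -0.2]
width: 0.0137
gripper_force: 30.0
```

Call:
move_arm(rows="0 0 0 0 0 0.001 0;0 0 0 0 0 0 0;0 0 0 0 0 0 0.02;0 0 0 0 0 0 0.03;0 0 0 0 0 0 0.05;0 0 0 0 0 0 0.05;0 0 0 0 0 0 0.05")

```text
t: 25.42
eef_pos: [0.4899, -0.3536, -0.02]
ee_rot: [3.142, -0.0, -2.097]
force: [0.2, 0.4, -0.2]
width: 0.0487
gripper_force: 0.0
```

Call:
move_arm(rows="0 0 0 0 0 -0.02 0.05;0 0 0 0 0 -0.05 0.05;0 0 0 0 0 -0.06 0.05;0 0 0 0 0 -0.05 0.05;0 0 0 0 0 0 0.05")

```text
t: 26.05
eef_pos: [0.4924, -0.3548, 0.1652]
ee_rot: [-3.133, 0.001, -2.096]
force: [0.1, 0.7, -1.5]
width: 0.0499
gripper_force: 0.0
```

Call:
move_arm(rows="0 0 0 0.05 0 0 0.05;0 0 0 0.06 0 0 0.05;0 0 0 0.06 0 0 0.05;0 0 0 0.04 0 0 0.05;0 0 0 0 0 0 0.05")

```text
t: 26.68
eef_pos: [0.3822, -0.537, 0.1585]
ee_rot: [3.14, 0.0, -2.1]
force: [-0.0, 0.1, 0.1]
width: 0.0502
gripper_force: 0.0
```

Run:
```python
from h import *
s=arm.get_state();print(s['t'],s['eef_pos'],s['force'])
im,*_=grab('top','e.png')
im2,*_=grab('scene')
cv2.imwrite('pics/f.png',np.vstack([cv2.resize(im[110:225,130:370],(790,379)),cv2.resize(im2[150:270,170:395],(790,421))[:220]]))
```

```text
26.675 [ 0.38219052 -0.53702969  0.15849197] [-0.04220815  0.13678095  0.14671895]
```

View pics/f.png

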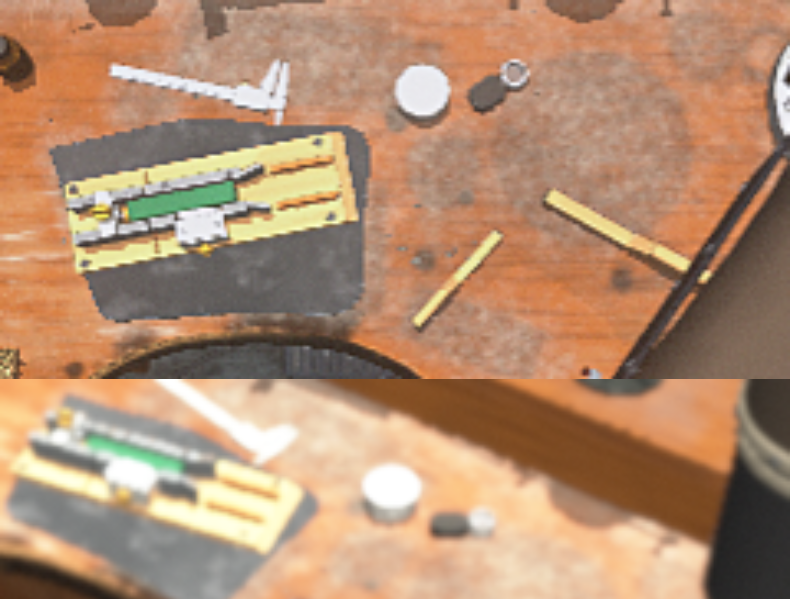

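The picture shows the bar (130–235, 200) in the channel with its leading end against the brass button (about 122,212). The stick lies on the bench at (545–710, 190–280), and the tin, loupe and caliper haven't moved. I'm handing the job in.

```bash
python3 -c "
from station import arm
print(arm.job_done())"
```

```text
the job is handed in; nothing more can be done
None
```

I fed the bar onto the length stop until the button gave about 3 mm, left the bar bearing on it, laid the stick back on the bench clear of the guide, and handed the job in at about 27 s; no verdict came back.

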